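# Grade bearing balls by size on the sloped sorter

### The job

Take the red-gripped scoop that holds the large and the small bearing ball, and tip both balls onto the top of the blue sorter's sloped board, so that they roll down and sort themselves: the small one through the bars, the large one over them into the lane at the foot. Then set the empty scoop back upright on the table and let go of it.

Things in the scene. Friction and masses are not known exactly. Their poses are not given: they have to be found in the camera images.
- scoop_grip (a point): Grip on the grey scoop with RED tab (yellow-tabbed twin: bystander). Axes: +x out of its open mouth, +z up. Point: mid tab, 98 mm over underside, 17 below tab top. Tab upright, 14 mm thick in x (pinch so), 28 wide in y. Scoop 96x64 mm, walls 44 high. Mouth lip centre at x +103, z -80 from here. Floor rises 10 deg to mouth: level keeps balls, mouth down 25 deg frees them, 45 surely. 0.4 kg with balls.
- sorter: Fixed blue sorter 300x112 mm; origin: underside centre, +x downhill, z up. Board 100 wide: x -145 (94 high) to -50 (73 high), walls 36 above it, 130 at the head; back panel 103 high. Pour at x -115, y 0 (board 87 high), lip some 40 above it. Bars with 24 mm gaps go on to x 66; small lane under them x -50..58, large lane x 62..145, floors 6 high, end stop 72 high.
- large_ball_center (a point): Centre of the large steel ball, 36 mm in diameter, 0.15 kg; starts at the back of the red-gripped scoop.
- small_ball_center (a point): Centre of the small brass ball, 18 mm in diameter, 0.024 kg; starts beside the large one in the red-gripped scoop.
There are look-alikes about, which are no part of the job. Leave any turquoise look-alike of the part that bears large_ball_center alone.

How it is judged:
By the outcome, as a careful person would: the job done as asked, in the order asked, and still so for the second after the job is handed in, with the robot touching nothing.
It also fails if it takes over 50 s, if anything falls off the work surface, if the arm or the gripper's body presses on something with over 40 N, if the wrist force passes 120 N, or if a joint passes its speed limit or range.

### The arm

A 7-joint arm with a two-finger parallel gripper is mounted at the origin on a cart in front of the work surface, level with it; the furniture and walls round the work are solid. World frame = base frame: x ahead of the robot, y to its left, z up, the work surface at z = 0. Lengths are in m, angles in rad, forces in N, time in s.
With the tool pointing down it reaches from about 0.4 to 0.85 m from the base axis. Payload 4.5 kg.
Tool frame: the origin (TCP) lies where the fingers leave the gripper's body, on its centre line; the fingertips stand 64 mm ahead of it and the grasp point (between the pads) lies 45 mm ahead of it; z points along the fingers, y is the direction in which the jaws open and shut (so a half turn about z gives the same grasp; the last joint's range is limited). The gripper opens to 88 mm and grips with 3 to 60 N. Pads are 18 mm wide; open, the fingers measure 123 mm over their backs; the gripper's body (75 mm by 187 mm) begins 45 mm behind the grasp point.
Start: joints at [1.374, 0.689, -0.195, 1.565, 0.157, 0.902, -0.215], TCP at [0.143, -0.608, 0.303] pointing down, gripper open.
Joint ranges: [-3.01, 3.01], [-0.46, 2.08], [-1.47, 1.51], [0.13, 2.56], [-1, 4.14], [0.04, 2.09], [-2.66, 2.66]. Speed limits (rad/s): [2.57, 2.57, 3.14, 3.14, 3.14, 3.14, 3.14].

### API

Orientations are given as a unit quaternion [x, y, z, w].
In Python, from plant import monitor, snapshot, workorder, finder gives the robot as it stands.
- The arm moves only by the tool carry_out, never from a script. Its argument "motion" is one flat list of numbers, 6 for each row, row after row: the shift along the tool's x, y, z in cm, then the turn, a rotation vector about the tool's x, y, z in rad. In form: [x, y, z, rx, ry, rz, x, y, z, rx, ry, rz, ...]. A call has 1 to 8 rows; each row shifts and turns the commanded pose from where the row before left it, along the tool's axes as they then stand; what a row does not reach is not made up. A row lasts 1/8 s, in which the tool goes at most 62.5 mm and 10.7 degrees, less where a joint would pass 70% of its speed; a pose out of reach is approached as far as the arm can. A call with a gripper value outside its range is refused whole. "hand" is the finger opening in cm, from 0 to 8.81, set as the call begins (left out, the last holds). The fingers move at their own pace and stop on an object; "grip_force" is the grip in N (left out, the last holds). Time passes only in rows, so rows that do not move let the fingers close. It gives the time, the measured TCP pose, the force and the opening at its end, in the units of the state.
- monitor.get_state(): the state, without advancing time (a new reading comes with each control period).
- snapshot(name): name is "scene" or "top"; returns a dict with "frame" (400x640x3 uint8, red, green, blue), "range_z" (400x640 float32, m along the optical axis (not along the pixel's ray), 0 where there is no reading), "fx", "fy", "cx", "cy" (pixels), "D" ([k1, k2, p1, p2, k3] as OpenCV has them; the pictures are not rectified), "rvec" (rotation vector, rad) and "tvec" (3), from world to camera coordinates, as OpenCV has them. Camera axes: x right, y down, z forward; pixel columns grow to the right and rows downward; lengths in m; the calibration is good to about 2 mm. A picture is of the moment at which its call begins.
- workorder.finish_job(): hands the job in, once; it reports no verdict.
Trained networks look in a picture, given as the dict that the camera call returned (one of the last four; its "shot" number tells which), for a name from the list of things; names that differ only in an ending like _2 or _b are one class to them, and where a whole thing is asked for, a point or a joint stands for the part that bears it (a point fixed in the world has none). Each returns a list of dicts, best first, with "p" (0 to 1); they miss things now and then, are a little off and sometimes report something else, mostly with a low value. They report only what shows in the picture. A call takes as long as a camera call. They do not tell look-alikes from the thing itself.
- finder.masks_of(picture, thing): "pixels" (400x640 bool, what is visible of it) and "extent" ([left, top, right, bottom] in pixels, round what is visible of it).
The state is a dict: "clock": time; "q": joint angles; "qd": joint speeds; "joint_torque": joint torques, N m; "tool_pos": TCP position; "eef_rot": TCP orientation; "contact_force": force on the tool from outside, world axes, zero at the start; "moment": the same for the moment, N m; "opening": opening from 0.0 (shut) to 1.0 (fully open).
Only numpy, scipy, OpenCV 4.12 (cv2) and the standard library are available. Lean on these libraries where they do the work, as an engineer would, in place of code of your own. Each camera call takes 0.05 s, during which the arm holds its last target. There are 200 camera calls.

## Working session

There is one attempt and no reset: what is moved stays moved. The work goes in short steps, Python scripts to look and compute and a tool call to move; the robot and the scene stay as the last step left them, time stands still between calls to the robot, and variables do not carry over. Pictures are saved under pics/ and viewed, about 8 in all and at most 12, crops included, and the job is handed in when it is done.

Besides the shell and the picture viewer there is one more tool, called after "Request:" as name(argument=value, ...) on one line, values as JSON. carry_out: Moves the arm, as the interface text tells. Its arguments: {"type":"object","properties":{"motion":{"type":"array"},"hand":{"type":"number"},"grip_force":{"type":"number"}},"required":["motion"]}

```bash
ls; mkdir -p pics
cat > h.py <<'E'
import numpy as np, cv2
from scipy.spatial.transform import Rotation as R
from plant import monitor, snapshot, workorder, finder
def cloud(p):
    K=np.array([[p['fx'],0,p['cx']],[0,p['fy'],p['cy']],[0,0,1.]])
    u,v=np.meshgrid(np.arange(640.),np.arange(400.))
    n=cv2.undistortPoints(np.stack([u,v],-1).reshape(-1,1,2),K,np.array(p['D'],float)).reshape(400,640,2)
    z=p['range_z'][...,None]
    c=np.concatenate([n*z,z],-1)
    M=cv2.Rodrigues(np.array(p['rvec'],float))[0]
    w=(c-np.array(p['tvec']).reshape(3))@M
    w[p['range_z']==0]=np.nan
    return w
def save(p,name,crop=None,s=1):
    f=p['frame'][...,::-1]
    if crop: l,t,r,b=crop; f=f[t:b,l:r]
    cv2.imwrite('pics/'+name,cv2.resize(f,None,fx=s,fy=s,interpolation=cv2.INTER_CUBIC))
E
python3 - <<'E'
from h import *
s=monitor.get_state();print(s)
a=snapshot('scene');b=snapshot('top')
f=np.vstack([a['frame'],b['frame']])[...,::-1]
cv2.imwrite('pics/a.png',cv2.resize(f,(480,600),interpolation=cv2.INTER_AREA) if 0 else cv2.resize(b['frame'][...,::-1],(800,500)))
cv2.imwrite('pics/b.png',a['frame'][...,::-1])
for n,p in(('scene',a),('top',b)):
    w=cloud(p)
    for t in('scoop_grip','sorter','large_ball_center','small_ball_center'):
        for d in finder.masks_of(p,t):
            m=d['pixels'];q=w[m]
            print(n,t,round(d['p'],2),d['extent'],np.round(np.nanmedian(q,0),3),np.round(np.nanmin(q,0),3),np.round(np.nanmax(q,0),3))
E
```

```text
pics
{'clock': 0.0, 'q': array([ 1.37378219,  0.69001744, -0.19453043,  1.56633323,  0.15733173,
        0.90251894, -0.21513835]), 'qd': array([1.66638026e-03, 2.45866940e-04, 5.20927166e-04, 4.59215683e-04,
       1.28913950e-03, 6.79852509e-05, 8.21367962e-04]), 'joint_torque': array([ 4.39632049e-04, -5.27563584e+01, -1.26644455e+00, -1.53430098e+01,
       -5.25140378e-02,  6.64014588e-03,  1.82643021e-04]), 'tool_pos': array([ 0.14282379, -0.60793079,  0.30189235]), 'eef_rot': array([ 9.93343112e-01,  1.15189313e-01, -1.82307389e-04, -9.22304931e-04]), 'contact_force': array([-0.13186605, -0.40027471, -0.60510778]), 'moment': array([ 0.01527406, -0.0250775 ,  0.01922885]), 'opening': 1.0003159667494643}
scene scoop_grip 0.95 [216.2, 178.2, 276.2, 240.7] [0.437 0.248 0.021] [ 0.396  0.181 -0.001] [0.492 0.332 0.116]
scene sorter 0.91 [351.9, 186.9, 506.5, 341.8] [ 0.6   -0.125  0.06 ] [ 0.522 -0.281 -0.004] [0.731 0.082 0.13 ]
scene large_ball_center 0.67 [200.4, 194.6, 215.4, 210.7] [0.401 0.342 0.027] [ 0.389  0.332 -0.002] [0.431 0.362 0.036]
top scoop_grip 0.68 [230.3, 211.6, 286.6, 253.6] [0.445 0.239 0.016] [ 0.396  0.184 -0.003] [0.491 0.302 0.118]
top sorter 0.77 [353.6, 125.4, 488.5, 198.6] [ 0.597 -0.123  0.06 ] [ 0.522 -0.29  -0.006] [0.705 0.029 0.13 ]
top large_ball_center 0.72 [207.0, 240.2, 223.6, 258.2] [0.404 0.347 0.03 ] [0.389 0.333 0.017] [0.421 0.365 0.039]
top large_ball_center 0.55 [248.5, 233.3, 262.9, 251.3] [0.422 0.257 0.037] [0.407 0.241 0.002] [0.439 0.28  0.045]
top small_ball_center 0.44 [241.8, 228.6, 250.7, 237.3] [0.446 0.277 0.021] [0.441 0.271 0.015] [0.453 0.283 0.026]
```

View pics/a.png

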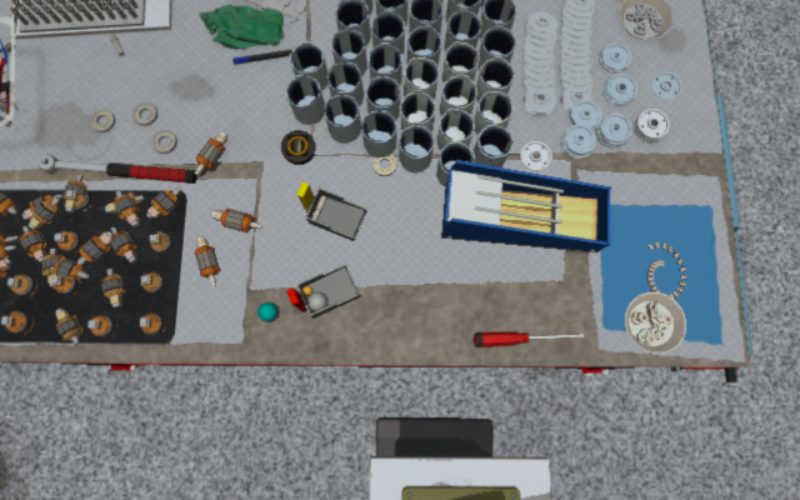

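View pics/b.png

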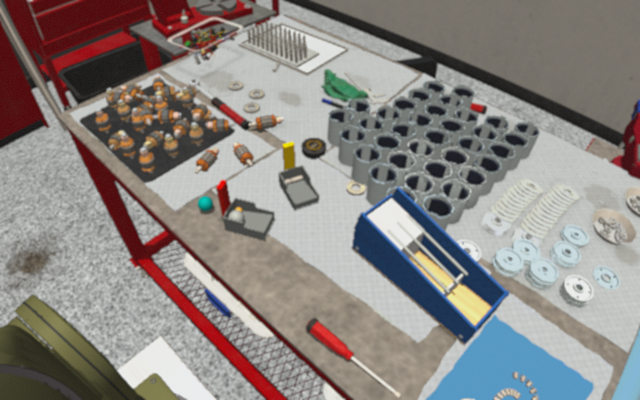

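Top view (at 1.25x): the red scoop's tab is at (297,299), its balls at (308,291) and (317,300). Look-alikes are the yellow-tabbed scoop (305,195) and the turquoise ball (267,312). The red-handled screwdriver and wrench are also red. I choose the red-tabbed scoop. The sorter's head is on its left (470,195), its foot on the right.

Run:
```python
from h import *
for n in('scene','top'):
    p=snapshot(n);w=cloud(p);f=p['frame'].astype(int)
    red=(f[...,0]>130)&(f[...,1]<70)&(f[...,2]<70)&(abs(w[...,0]-.43)<.07)&(abs(w[...,1]-.27)<.07)&(w[...,2]>.05)
    q=w[red];print(n,'red',len(q),np.nanmin(q,0).round(3),np.nanmax(q,0).round(3),np.nanmedian(q,0).round(3))
    t=q[q[:,2]>.105]
    if len(t)>4: print(' top',cv2.minAreaRect((t[:,:2]*1000).astype(np.float32)),len(t))
    ms=finder.masks_of(p,'scoop_grip')
    for d in ms:
        q=w[d['pixels']]; q=q[(q[:,2]>.034)&(q[:,2]<.05)]
        if len(q)>5: print(' scoop rim',d['p'],cv2.minAreaRect((q[:,:2]*1000).astype(np.float32)),len(q))
    blue=(f[...,2]>90)&(f[...,0]<60)&(f[...,1]<100)
    for d in finder.masks_of(p,'sorter'):
        q=w[d['pixels']];q=q[~np.isnan(q[:,0])]
        q=q[q[:,2]>.02]; c,s,a=r=cv2.minAreaRect((q[:,:2]*1000).astype(np.float32));print(' sorter',r,cv2.boxPoints(r).round())
        h=q[q[:,2]>.110];r=cv2.minAreaRect((h[:,:2]*1000).astype(np.float32));print(' head top',r,cv2.boxPoints(r).round())
        h=q[q[:,2]>.065];r=cv2.minAreaRect((h[:,:2]*1000).astype(np.float32));print(' >65',r)
    if n=='scene': save(p,'c.png',(195,165,325,255),6)
    else: save(p,'d.png',(195,140,325,270),4.5)
```

```text
scene red 48 [0.408 0.278 0.108] [0.431 0.293 0.117] [0.418 0.286 0.114]
 top ((420.0722351074219, 285.58929443359375), (24.445411682128906, 9.961915016174316), 15.472536087036133) 48
 scoop rim 0.6 ((431.5672912597656, 265.3153991699219), (65.27522277832031, 62.64907455444336), 25.130455017089844) 216
 sorter ((612.8089599609375, -109.9556884765625), (338.0853576660156, 156.96539306640625), 84.78187561035156) [[ 519. -271.]
 [ 676. -285.]
 [ 706.   51.]
 [ 550.   66.]]
 head top ((600.6105346679688, -31.662979125976562), (99.4830093383789, 115.89321899414062), 84.94493103027344) [[539. -76.]
 [654. -86.]
 [663.  13.]
 [547.  23.]]
 >65 ((608.4628295898438, -127.08726501464844), (303.07647705078125, 149.71078491210938), 84.70401763916016)
top red 76 [0.408 0.279 0.109] [0.433 0.297 0.119] [0.421 0.288 0.113]
 top ((420.962890625, 288.18572998046875), (26.00844955444336, 12.872265815734863), 24.773591995239258) 76
 scoop rim 0.79 ((431.6214599609375, 264.6777038574219), (63.86865997314453, 61.92822265625), 25.583417892456055) 134
 sorter ((592.4072875976562, -125.32107543945312), (300.8481140136719, 114.55715942382812), 84.6842269897461) [[ 521. -270.]
 [ 636. -280.]
 [ 663.   19.]
 [ 549.   30.]]
 head top ((600.2095947265625, -37.78850555419922), (110.89788818359375, 113.2901382446289), 84.48738861083984) [[538. -88.]
 [651. -98.]
 [662.  12.]
 [549.  23.]]
 >65 ((592.4072875976562, -125.32107543945312), (300.8481140136719, 114.55715942382812), 84.6842269897461)
```

View pics/d.png

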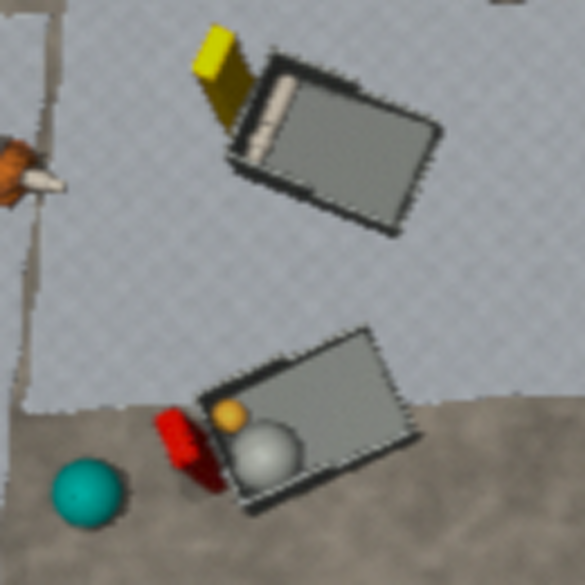

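Crop: the red-tabbed scoop holds the brass ball (230,415) and the steel ball (265,455); the turquoise ball at (88,493) stands apart. On the way there I'll test whether the tilted pour pose is reachable.

```bash
cat >> h.py <<'E'
SX=np.radians(-65.2); D=np.radians(-95.3)
def ori(yaw,tilt=0,flip=0):
    d=np.array([np.cos(yaw),np.sin(yaw),0]);y=d if not flip else -d
    z=np.array([0,0,-1.]);r=R.from_matrix(np.stack([np.cross(y,z),y,z],1))
    yl=np.cross([0,0,1.],d)
    return R.from_rotvec(yl*np.radians(tilt))*r
def tcp_of_grip(g,r): return np.array(g)-.045*r.as_matrix()[:,2]
def lip2grip(l,yaw,tilt):
    d=np.array([np.cos(yaw),np.sin(yaw),0]);yl=np.cross([0,0,1.],d)
    return np.array(l)-R.from_rotvec(yl*np.radians(tilt)).apply(d*.103+np.array([0,0,-.080]))
def rows(p1,r1,n,p0=None,r0=None):
    s=monitor.get_state()
    p0=s['tool_pos'] if p0 is None else p0; r0=R.from_quat(s['eef_rot']) if r0 is None else r0
    rv=(r0.inv()*r1).as_rotvec()/n; step=(np.array(p1)-p0)/n; r=r0
    for i in range(n):
        print(','.join('%g'%x for x in list(np.round(r.inv().apply(step)*100,2))+list(np.round(rv,3))))
        r=r*R.from_rotvec(rv)
    print('step mm',np.linalg.norm(step)*1e3,'deg',np.degrees(np.linalg.norm(rv)))
E
python3 - <<'E'
from h import *
P=np.array([.603,-.011,.157])
for f in(0,):
    o=ori(D,0,f);g=np.array(lip2grip(P,D,45));g[2]=.28
    a=tcp_of_grip(g,o);print(a);rows(a,o,15)
    o2=ori(D,45,f);b=tcp_of_grip(lip2grip(P,D,45),o2);print(b);rows(b,o2,6,a,o)
E
```

```text
[0.60450226 0.00519392 0.325     ]
3.93,-3.28,-0.15,0,-0,0.022
3.86,-3.36,-0.15,0,-0,0.022
3.79,-3.44,-0.15,0,-0,0.022
3.71,-3.53,-0.15,0,-0,0.022
3.63,-3.6,-0.15,0,-0,0.022
3.56,-3.68,-0.15,0,-0,0.022
3.48,-3.76,-0.15,0,-0,0.022
3.39,-3.83,-0.15,0,-0,0.022
3.31,-3.9,-0.15,0,-0,0.022
3.23,-3.97,-0.15,0,-0,0.022
3.14,-4.04,-0.15,0,-0,0.022
3.05,-4.11,-0.15,0,-0,0.022
2.96,-4.17,-0.15,0,-0,0.022
2.87,-4.24,-0.15,0,-0,0.022
2.78,-4.3,-0.15,0,-0,0.022
step mm 51.20763084715421 deg 1.235190098541194
[ 0.60156305 -0.02648984  0.31822035]
-0,0.53,0.11,0.131,0,0
-0,0.54,0.04,0.131,0,0
-0,0.54,-0.03,0.131,0,0
-0,0.53,-0.1,0.131,0,0
-0,0.52,-0.17,0.131,0,0
-0,0.49,-0.23,0.131,0,0
step mm 5.422339867163148 deg 7.500000000000001
```

Request:
carry_out(motion=[3.9, -3.3, -0.15, 0, 0, 0.022, 3.9, -3.4, -0.15, 0, 0, 0.022, 3.8, -3.4, -0.15, 0, 0, 0.022, 3.7, -3.5, -0.15, 0, 0, 0.022, 3.6, -3.6, -0.15, 0, 0, 0.022, 3.6, -3.7, -0.15, 0, 0, 0.022, 3.5, -3.8, -0.15, 0, 0, 0.022, 3.4, -3.8, -0.15, 0, 0, 0.022], hand=8.8)

```text
clock: 1.8
tool_pos: [0.3912, -0.28, 0.315]
eef_rot: [1.0, 0.027, 0.0, 0.0]
contact_force: [0.6, 1.1, -0.1]
opening: 1.001
```

Request:
carry_out(motion=[3.3, -3.9, -0.15, 0, 0, 0.022, 3.2, -4.0, -0.15, 0, 0, 0.022, 3.1, -4.0, -0.15, 0, 0, 0.022, 3.0, -4.1, -0.15, 0, 0, 0.022, 3.0, -4.2, -0.15, 0, 0, 0.022, 2.9, -4.2, -0.15, 0, 0, 0.022, 2.8, -4.3, -0.15, 0, 0, 0.022, 0, 0, 0, 0, 0, 0])

```text
clock: 2.8
tool_pos: [0.6084, 0.009, 0.325]
eef_rot: [0.999, -0.046, 0.001, -0.002]
contact_force: [-0.4, -1.0, -0.5]
opening: 0.995
```

Request:
carry_out(motion=[0, 0.5, 0.1, 0.131, 0, 0, 0, 0.5, 0, 0.131, 0, 0, 0, 0.5, 0, 0.131, 0, 0, 0, 0.5, -0.1, 0.131, 0, 0, 0, 0.5, -0.2, 0.131, 0, 0, 0, 0.5, -0.2, 0.131, 0, 0, 0, 0, 0, 0, 0, 0])

```text
clock: 3.68
tool_pos: [0.6027, -0.0311, 0.3167]
eef_rot: [0.923, -0.05, 0.018, -0.382]
contact_force: [0.3, -0.2, -0.5]
opening: 0.995
```

Run:
```python
from h import *
s=monitor.get_state();r=R.from_quat(s['eef_rot']);print(s['q'].round(2),s['tool_pos'].round(3));print('err deg',np.degrees((r.inv()*ori(D,45)).as_rotvec()).round(1))
G=np.array([.421,.288,.098]);o=ori(SX);a=tcp_of_grip(G+[0,0,.09],o);print(a)
rows(a,o,8)
```

```text
[ 0.57  0.8  -0.54  1.62 -0.51  0.92 -1.17] [ 0.603 -0.031  0.317]
err deg [ 0.1 -0.4 -0.7]
[0.421 0.288 0.233]
-2.67,-1.89,3.38,-0.096,-0.026,-0.064
-2.45,-2.38,3.24,-0.096,-0.026,-0.064
-2.2,-2.83,3.05,-0.096,-0.026,-0.064
-1.93,-3.24,2.82,-0.096,-0.026,-0.064
-1.64,-3.61,2.53,-0.096,-0.026,-0.064
-1.34,-3.93,2.21,-0.096,-0.026,-0.064
-1.03,-4.2,1.85,-0.096,-0.026,-0.064
-0.71,-4.42,1.46,-0.096,-0.026,-0.064
step mm 47.07630539297842 deg 6.760496236265632
```

The pour pose is reachable. Now on to above the scoop.

Request:
carry_out(motion=[-2.7, -1.9, 3.4, -0.096, -0.026, -0.064, -2.4, -2.4, 3.2, -0.096, -0.026, -0.064, -2.2, -2.8, 3.0, -0.096, -0.026, -0.064, -1.9, -3.2, 2.8, -0.096, -0.026, -0.064, -1.6, -3.6, 2.5, -0.096, -0.026, -0.064, -1.3, -3.9, 2.2, -0.096, -0.026, -0.064, -1.0, -4.2, 1.8, -0.096, -0.026, -0.064, -0.7, -4.4, 1.4, -0.096, -0.026, -0.064])

```text
clock: 4.68
tool_pos: [0.4212, 0.2922, 0.2384]
eef_rot: [0.975, 0.22, 0.004, 0.002]
contact_force: [-0.1, 0.1, -0.6]
opening: 0.999
```

Request:
carry_out(motion=[0, 0, 0, 0, 0, 0, 0, 0, 0, 0, 0, 0])

```text
clock: 4.92
tool_pos: [0.4217, 0.2905, 0.2379]
eef_rot: [0.976, 0.219, 0.003, 0.001]
contact_force: [0.6, -0.6, 0.0]
opening: 1.003
```

Run:
```python
from h import *
s=monitor.get_state();r=R.from_quat(s['eef_rot']);print(s['q'].round(2),s['tool_pos'].round(4));print('err deg',np.degrees((r.inv()*ori(SX)).as_rotvec()).round(1))
p=snapshot('scene');save(p,'e.png',(170,110,330,250),5)
w=cloud(p);f=p['frame'].astype(int)
red=(f[...,0]>130)&(f[...,1]<70)&(f[...,2]<70)&(abs(w[...,0]-.43)<.07)&(abs(w[...,1]-.27)<.07)&(w[...,2]>.03)
q=w[red];print(len(q),np.nanmin(q,0).round(3),np.nanmax(q,0).round(3),np.nanmedian(q,0).round(3))
G=np.array([.421,.288,.098]);o=ori(SX)
rows(tcp_of_grip(G,o),o,4)
```

```text
[-0.71  0.64  0.02  1.98 -0.02  0.52 -1.8 ] [0.4217 0.2905 0.2379]
err deg [ 0.2 -0.3  0.5]
7 [0.45  0.249 0.28 ] [0.464 0.285 0.292] [0.46  0.261 0.282]
-0.06,-0.01,2.37,0.001,-0.001,0.001
-0.05,-0,2.37,0.001,-0.001,0.001
-0.05,-0,2.37,0.001,-0.001,0.001
-0.05,-0,2.37,0.001,-0.001,0.001
step mm 23.705191643264605 deg 0.1106078477872935
```

View pics/e.png

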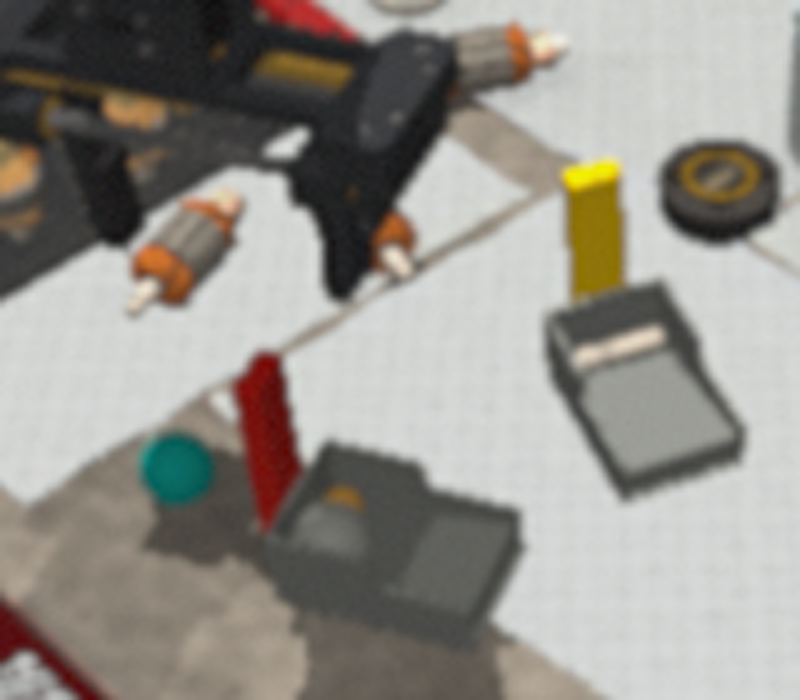

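The view shows the fingers at (110,200) and (345,280), straddling above the red tab top (265,360). The balls are still in the scoop. Descend and grip.

Request:
carry_out(motion=[-0.1, 0, 3, 0, 0, 0, -0.1, 0, 3, 0, 0, 0, 0, 0, 2.3, 0, 0, 0, 0, 0, 1.1, 0, 0, 0, 0, 0, 0, 0, 0, 0])

```text
clock: 5.6
tool_pos: [0.4216, 0.2874, 0.143]
eef_rot: [0.976, 0.216, 0.002, 0.001]
contact_force: [-1.0, 0.9, -0.0]
opening: 1.0
```

Request:
carry_out(motion=[0, 0, 0, 0, 0, 0, 0, 0, 0, 0, 0, 0, 0, 0, 0, 0, 0, 0, 0, 0, 0, 0, 0, 0, 0, 0, 0, 0, 0, 0, 0, 0, 0, 0, 0, 0], hand=0, grip_force=40)

```text
clock: 6.35
tool_pos: [0.4207, 0.2889, 0.1429]
eef_rot: [0.976, 0.218, 0.002, 0.001]
contact_force: [1.0, -0.3, 0.5]
opening: 0.341
```

Request:
carry_out(motion=[0, 0, 0, 0, 0, 0, 0, 0, 0, 0, 0, 0, 0, 0, 0, 0, 0, 0, 0, 0, 0, 0, 0, 0])

```text
clock: 6.85
tool_pos: [0.4207, 0.2889, 0.1429]
eef_rot: [0.976, 0.218, 0.002, 0.001]
contact_force: [-0.1, 0.5, -1.4]
opening: 0.157
```

Request:
carry_out(motion=[0, 0, -0.5, 0, 0, 0, 0, 0, -1, 0, 0, 0, 0, 0, -1.5, 0, 0, 0, 0, 0, 0, 0, 0, 0])

```text
clock: 7.35
tool_pos: [0.4213, 0.2893, 0.1745]
eef_rot: [0.976, 0.218, 0.003, 0.0]
contact_force: [-0.2, 0.3, -4.4]
opening: 0.159
```

Run:
```python
from h import *
s=monitor.get_state();print(s['tool_pos'],s['opening'],s['contact_force'])
p=snapshot('scene');save(p,'f.png',(170,110,330,250),4)
P=np.array([.603,-.011,.19])  # lip, level, high
o=ori(D);b=tcp_of_grip(lip2grip(P,D,0),o);print(b);mid=s['tool_pos']*1;mid[2]=b[2];rows(mid,R.from_quat(s['eef_rot']),4);rows(b,o,16,mid)
```

```text
[0.42131506 0.28932112 0.17445408] 0.15895391332674785 [-0.22152258  0.30482393 -4.37396887]
[0.61251417 0.09155964 0.315     ]
0.03,0.01,-3.53,0,0,0
0.03,0.01,-3.53,0,0,0
0.03,0.01,-3.53,0,0,0
0.03,0.01,-3.53,0,0,0
step mm 35.29207973297666 deg 0.01685130818973693
0.56,1.63,0.01,0,-0,0.033
0.61,1.61,0.01,0,-0,0.033
0.66,1.59,0.01,0,-0,0.033
0.71,1.56,0.01,0,-0,0.033
0.77,1.54,0.01,0,-0,0.033
0.82,1.51,0,0,-0,0.033
0.87,1.48,0,0,-0,0.033
0.92,1.45,0,0,-0,0.033
0.96,1.42,0,0,-0,0.033
1.01,1.39,0,0,-0,0.033
1.06,1.36,0,0,-0,0.033
1.1,1.32,0,0,-0,0.033
1.14,1.28,0,0,-0,0.033
1.19,1.24,0,0,-0,0.033
1.23,1.2,0,0,-0,0.033
1.27,1.16,0,0,-0,0.033
step mm 17.19223799709825 deg 1.9052185459018232
```

View pics/f.png

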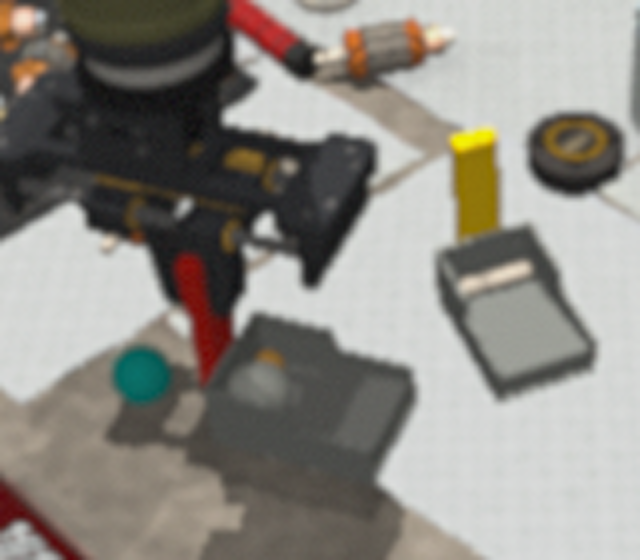

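The scoop is held level (190,290) with both balls in it (270,360),(260,385), and the load is about 4 N. Lift and carry gently.

Request:
carry_out(motion=[0, 0, -1, 0, 0, 0, 0, 0, -2, 0, 0, 0, 0, 0, -2.5, 0, 0, 0, 0, 0, -2.5, 0, 0, 0, 0, 0, -2.5, 0, 0, 0, 0, 0, -2, 0, 0, 0, 0.2, 0.6, -1.2, 0, 0, 0, 0.4, 1.1, -0.4, 0, 0, 0.02])

```text
clock: 8.4
tool_pos: [0.433, 0.2758, 0.3145]
eef_rot: [0.978, 0.208, 0.002, 0.001]
contact_force: [0.8, 0.5, -3.8]
opening: 0.156
```

Request:
carry_out(motion=[0.6, 1.6, 0, 0, 0, 0.033, 0.6, 1.6, 0, 0, 0, 0.033, 0.7, 1.6, 0, 0, 0, 0.033, 0.7, 1.6, 0, 0, 0, 0.033, 0.8, 1.5, 0, 0, 0, 0.033, 0.8, 1.5, 0, 0, 0, 0.033, 0.9, 1.5, 0, 0, 0, 0.033, 0.9, 1.4, 0, 0, 0, 0.033])

```text
clock: 9.4
tool_pos: [0.5279, 0.1757, 0.3145]
eef_rot: [0.997, 0.077, 0.002, 0.001]
contact_force: [-0.7, 1.0, -4.5]
opening: 0.155
```

Request:
carry_out(motion=[1.0, 1.4, 0, 0, 0, 0.033, 1.0, 1.4, 0, 0, 0, 0.033, 1.1, 1.4, 0, 0, 0, 0.033, 1.1, 1.3, 0, 0, 0, 0.033, 1.1, 1.3, 0, 0, 0, 0.033, 0.8, 0.8, 0, 0, 0, 0.033, 0.4, 0.4, 0, 0, 0, 0.033, 0, 0, 0, 0, 0, 0])

```text
clock: 10.4
tool_pos: [0.5978, 0.1013, 0.3147]
eef_rot: [0.999, -0.038, 0.002, 0.0]
contact_force: [0.2, -0.0, -4.4]
opening: 0.155
```

Run:
```python
from h import *
s=monitor.get_state();r=R.from_quat(s['eef_rot']);print(s['tool_pos'],s['opening'],s['contact_force'],np.degrees((r.inv()*ori(D)).as_rotvec()).round(1))
P=np.array([.603,-.011,.19])
o=ori(D);b=tcp_of_grip(lip2grip(P,D,0),o);rows(b,o,4)
p=snapshot('top');w=cloud(p);save(p,'g.png',(280,80,500,240),3.5)
# measured lip: grey rim in held scoop
for d in finder.masks_of(p,'scoop_grip'): q=w[d['pixels']];print(d['p'],np.nanmin(q,0).round(3),np.nanmax(q,0).round(3),np.nanmedian(q,0).round(3))
h=w[(w[...,2]>.14)&(w[...,2]<.23)&(w[...,1]<.2)];rr=cv2.minAreaRect((h[:,:2]*1000).astype(np.float32));print(rr,cv2.boxPoints(rr).round())
```

```text
[0.59776027 0.10130658 0.31469996] 0.15509171487275455 [ 0.20415362 -0.04299057 -4.40370468] [ 0.  -0.2  0.9]
0.39,0.21,-0.01,0,-0.001,0.004
0.39,0.21,-0.01,0,-0.001,0.004
0.39,0.21,-0.01,0,-0.001,0.004
0.39,0.21,-0.01,0,-0.001,0.004
step mm 4.421327992055857 deg 0.24353400773232928
((0.0, 0.0), (0.0, 0.0), 0.0) [[0. 0.]
 [0. 0.]
 [0. 0.]
 [0. 0.]]
```

View pics/g.png

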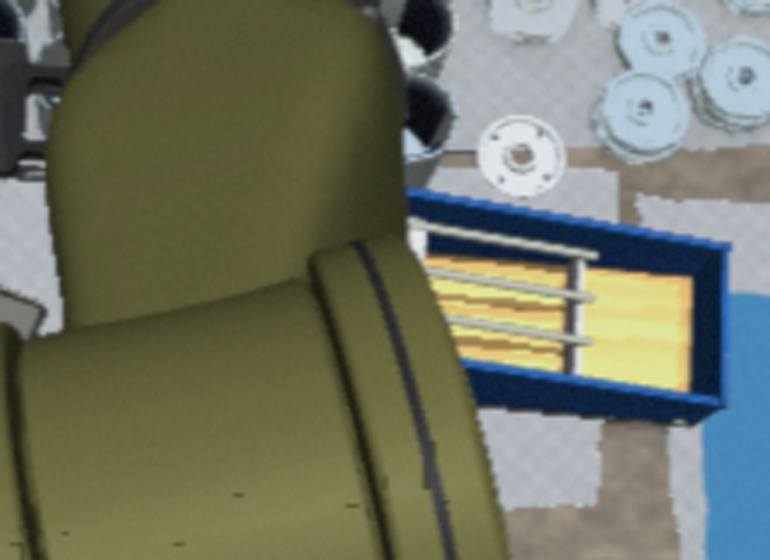

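The arm hides the head from the top camera; I'll use the scene camera from here.

Request:
carry_out(motion=[0.4, 0.2, 0, 0, 0, 0.004, 0.5, 0.3, 0, 0, 0, 0.004, 0.5, 0.2, 0, 0, 0, 0.004, 0.2, 0.1, 0, 0, 0, 0.004, 0, 0, 0, 0, 0, 0])

```text
clock: 11.12
tool_pos: [0.6132, 0.0919, 0.3148]
eef_rot: [0.999, -0.046, 0.002, 0.0]
contact_force: [-0.9, -0.8, -5.4]
opening: 0.154
```

Run:
```python
from h import *
s=monitor.get_state();r=R.from_quat(s['eef_rot']);print(s['tool_pos'],np.degrees((r.inv()*ori(D)).as_rotvec()).round(1))
p=snapshot('scene');w=cloud(p);save(p,'i.png',(310,100,530,350),2.4)
for d in finder.masks_of(p,'scoop_grip'):
    q=w[d['pixels']];print(d['p'],d['extent'],np.nanmin(q,0).round(3),np.nanmax(q,0).round(3))
    q=q[(q[:,2]>.16)&(q[:,2]<.25)]; c=np.array([.603,-.011]);dd=np.array([np.cos(D),np.sin(D)]);n=np.array([-dd[1],dd[0]])
    if len(q)>20: a=(q[:,:2]-c)@dd;l=(q[:,:2]-c)@n;print('along',np.percentile(a,[1,99]).round(3),'lat',np.percentile(l,[1,99]).round(3)); f=a>np.percentile(a,85);print('front lat',l[f].min(),l[f].max(),'z',q[f,2].min())
pos=s['tool_pos'];rr=r
for (t0,t1,z0,z1,n) in((0,8,.19,.134,5),(8,50,.134,.132,12)):
    for i in range(n):
        k=(i+1)/n;t=t0+(t1-t0)*k;z=z0+(z1-z0)*k
        o=ori(D,t);b=tcp_of_grip(lip2grip([.603,-.011,z],D,t),o)
        if i==0 and t0==0: pass
        print((rr.inv().apply(b-pos)*100).round(2),(rr.inv()*o).as_rotvec().round(3));pos,rr=b,o
```

```text
[0.6131757  0.09185572 0.31478629] [ 0.  -0.2  0. ]
0.66 [343.0, 113.3, 406.7, 199.5] [ 0.57  -0.014 -0.002] [0.816 0.242 0.288]
along [-0.107 -0.001] lat [-0.033  0.032]
front lat -0.03321122170071917 0.03326223955051725 z 0.17049929720499285
[-0.07  0.39  0.82] [ 0.029 -0.004  0.001]
[-0.    0.38  0.84] [ 0.028 -0.     0.   ]
[-0.    0.42  0.84] [ 0.028 -0.     0.   ]
[0.   0.45 0.83] [ 0.028  0.    -0.   ]
[-0.    0.48  0.83] [ 0.028 -0.     0.   ]
[ 0.    0.78 -0.59] [ 0.061  0.    -0.   ]
[-0.    0.79 -0.59] [ 0.061 -0.     0.   ]
[-0.    0.79 -0.59] [ 0.061 -0.     0.   ]
[ 0.    0.79 -0.59] [ 0.061 -0.    -0.   ]
[ 0.    0.79 -0.59] [ 0.061  0.    -0.   ]
[-0.    0.79 -0.59] [0.061 0.    0.   ]
[ 0.    0.79 -0.59] [ 0.061 -0.    -0.   ]
[ 0.    0.79 -0.59] [ 0.061 -0.     0.   ]
[-0.    0.79 -0.59] [ 0.061  0.    -0.   ]
[ 0.    0.79 -0.59] [ 0.061 -0.     0.   ]
[-0.    0.79 -0.59] [ 0.061  0.    -0.   ]
[ 0.    0.79 -0.59] [0.061 0.    0.   ]
```

View pics/i.png

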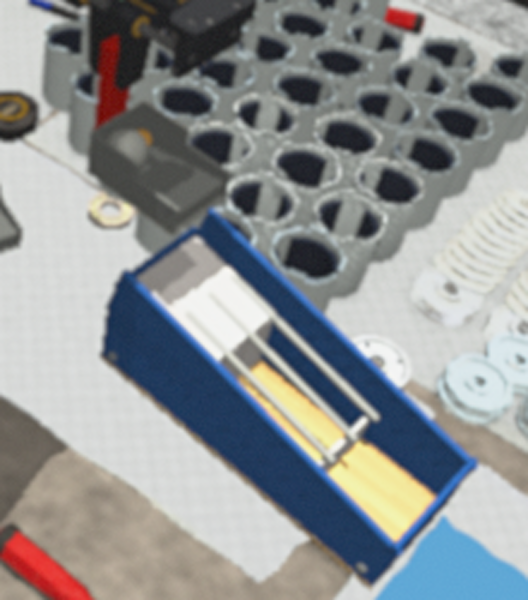

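The view shows the balls still in the scoop (140,140), with the lip at (180,225) above the board's head. Measured lip position: 1 mm along and 0 mm lateral off the pour point. Pour.

Request:
carry_out(motion=[0, 0.4, 0.8, 0.028, 0, 0, 0, 0.4, 0.85, 0.028, 0, 0, 0, 0.4, 0.85, 0.028, 0, 0, 0, 0.45, 0.85, 0.028, 0, 0, 0, 0.48, 0.8, 0.028, 0, 0, 0, 0, 0, 0, 0, 0])

```text
clock: 11.98
tool_pos: [0.6111, 0.0715, 0.2713]
eef_rot: [0.996, -0.047, 0.004, -0.069]
contact_force: [0.1, -0.9, -5.3]
opening: 0.155
```

Request:
carry_out(motion=[0, 0.8, -0.6, 0.061, 0, 0, 0, 0.8, -0.6, 0.061, 0, 0, 0, 0.8, -0.6, 0.061, 0, 0, 0, 0.8, -0.6, 0.061, 0, 0, 0, 0.8, -0.6, 0.061, 0, 0, 0, 0.8, -0.6, 0.061, 0, 0])

```text
clock: 12.72
tool_pos: [0.6069, 0.017, 0.2936]
eef_rot: [0.967, -0.043, 0.014, -0.25]
contact_force: [0.4, -0.2, -2.8]
opening: 0.158
```

Request:
carry_out(motion=[0, 0.8, -0.6, 0.061, 0, 0, 0, 0.8, -0.6, 0.061, 0, 0, 0, 0.8, -0.6, 0.061, 0, 0, 0, 0.8, -0.6, 0.061, 0, 0, 0, 0.8, -0.6, 0.061, 0, 0, 0, 0.8, -0.6, 0.061, 0, 0, 0, 0, 0, 0, 0, 0, 0, 0, 0, 0, 0, 0])

```text
clock: 13.72
tool_pos: [0.6013, -0.0414, 0.2925]
eef_rot: [0.906, -0.04, 0.022, -0.421]
contact_force: [0.7, 0.5, -2.2]
opening: 0.156
```

Request:
carry_out(motion=[0, 0, 0, 0, 0, 0, 0, 0, 0, 0, 0, 0, 0, 0, 0, 0, 0, 0, 0, 0, 0, 0, 0, 0, 0, 0, 0, 0, 0, 0, 0, 0, 0, 0, 0, 0])

```text
clock: 14.48
tool_pos: [0.6009, -0.0421, 0.2919]
eef_rot: [0.906, -0.041, 0.021, -0.422]
contact_force: [-0.6, -0.0, -2.5]
opening: 0.154
```

Run:
```python
from h import *
s=monitor.get_state();print(s['tool_pos'],s['contact_force'],s['opening'])
c=np.array([.5924,-.1253]);dd=np.array([np.cos(D),np.sin(D)]);n=np.array([-dd[1],dd[0]])
for nm in('top','scene'):
    p=snapshot(nm);w=cloud(p)
    for t in('large_ball_center','small_ball_center'):
        for d in finder.masks_of(p,t):
            m=np.nanmedian(w[d['pixels']],0);print(nm,t,round(d['p'],2),m.round(3),'sorter x,y',((m[:2]-c)@dd).round(3),((m[:2]-c)@n).round(3))
save(p,'j.png',(310,100,530,350),2.4)
```

```text
[ 0.60087514 -0.04205192  0.2919291 ] [-0.6190063  -0.02593973 -2.50201398] 0.15437490942609403
top large_ball_center 0.77 [0.404 0.346 0.03 ] sorter x,y -0.452 -0.231
top large_ball_center 0.63 [ 0.578 -0.247  0.036] sorter x,y 0.122 -0.003
scene large_ball_center 0.83 [ 0.574 -0.25   0.035] sorter x,y 0.125 -0.007
scene small_ball_center 0.49 [ 0.607 -0.173  0.021] sorter x,y 0.046 0.019
```

View pics/j.png

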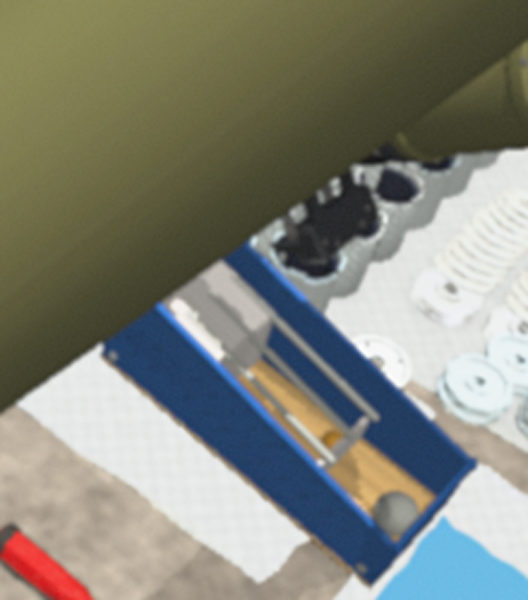

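Both balls are sorted. The large one is at (395,512) in the foot lane (sorter x 0.125); the small one is at (335,440) under the bars (x 0.046, top 21 mm high). Now return the scoop to its original place.

Run:
```python
from h import *
s=monitor.get_state();r=R.from_quat(s['eef_rot']);u=s['tool_pos']+[0,0.015,.06]
rows(u,r,3)
a=np.array([.4207,.2889,.26]);rows(a,ori(SX),12,u,r)
```

```text
-0.04,-1.85,-0.91,0,0,0
-0.04,-1.85,-0.91,0,0,0
-0.04,-1.85,-0.91,0,0,0
step mm 20.615528128088304 deg 0.0
-1.74,-1.02,2.39,-0.071,-0.019,-0.041
-1.65,-1.26,2.34,-0.071,-0.019,-0.041
-1.55,-1.48,2.28,-0.071,-0.019,-0.041
-1.44,-1.7,2.19,-0.071,-0.019,-0.041
-1.32,-1.91,2.09,-0.071,-0.019,-0.041
-1.2,-2.11,1.97,-0.071,-0.019,-0.041
-1.08,-2.29,1.84,-0.071,-0.019,-0.041
-0.94,-2.45,1.69,-0.071,-0.019,-0.041
-0.81,-2.6,1.53,-0.071,-0.019,-0.041
-0.67,-2.74,1.35,-0.071,-0.019,-0.041
-0.54,-2.85,1.17,-0.071,-0.019,-0.041
-0.4,-2.94,0.97,-0.071,-0.019,-0.041
step mm 31.26021210187345 deg 4.809899688592653
```

Request:
carry_out(motion=[0, -1.85, -0.9, 0, 0, 0, 0, -1.85, -0.9, 0, 0, 0, 0, -1.85, -0.9, 0, 0, 0, 0, -1.3, -1.3, 0, 0, 0, 0, -1.3, -1.3, 0, 0, 0])

```text
clock: 15.4
tool_pos: [0.6015, -0.0304, 0.3899]
eef_rot: [0.906, -0.041, 0.021, -0.421]
contact_force: [-0.5, 0.1, -2.3]
opening: 0.155
```

Request:
carry_out(motion=[-1.7, -1.0, 2.4, -0.071, -0.019, -0.041, -1.65, -1.25, 2.35, -0.071, -0.019, -0.041, -1.55, -1.5, 2.3, -0.071, -0.019, -0.041, -1.45, -1.7, 2.2, -0.071, -0.019, -0.041, -1.3, -1.9, 2.1, -0.071, -0.019, -0.041, -1.2, -2.1, 2.0, -0.071, -0.019, -0.041])

```text
clock: 16.15
tool_pos: [0.5116, 0.1287, 0.342]
eef_rot: [0.972, 0.09, 0.012, -0.216]
contact_force: [-0.2, 0.2, -1.4]
opening: 0.154
```

Request:
carry_out(motion=[-1.1, -2.3, 1.85, -0.071, -0.019, -0.041, -0.95, -2.45, 1.7, -0.071, -0.019, -0.041, -0.8, -2.6, 1.55, -0.071, -0.019, -0.041, -0.7, -2.7, 1.35, -0.071, -0.019, -0.041, -0.55, -2.85, 1.15, -0.071, -0.019, -0.041, -0.4, -2.9, 1.0, -0.071, -0.019, -0.041, 0, 0, 0, 0, 0, 0, 0, 0, 0, 0, 0, 0])

```text
clock: 17.15
tool_pos: [0.4218, 0.2849, 0.2947]
eef_rot: [0.977, 0.215, 0.002, 0.001]
contact_force: [0.6, -0.2, -2.4]
opening: 0.157
```

Run:
```python
from h import *
s=monitor.get_state();print(s['tool_pos'],s['opening']);rows([.4207,.2889,.16],ori(SX),5)
```

```text
[0.42184023 0.28489003 0.29473545] 0.15712464566436138
0,-0.09,2.69,0.001,-0.001,-0
0,-0.09,2.69,0.001,-0.001,-0
0.01,-0.09,2.69,0.001,-0.001,-0
0.01,-0.09,2.69,0.001,-0.001,-0
0.01,-0.08,2.69,0.001,-0.001,-0
step mm 26.959985368731225 deg 0.05819825472045131
```

Request:
carry_out(motion=[0, -0.1, 2.7, 0, 0, 0, 0, -0.1, 2.7, 0, 0, 0, 0, -0.1, 2.7, 0, 0, 0, 0, -0.1, 2.7, 0, 0, 0, 0, 0, 2.0, 0, 0, 0, 0, 0, 0.7, 0, 0, 0, 0, 0, 0, 0, 0, 0])

```text
clock: 18.02
tool_pos: [0.4215, 0.2878, 0.1596]
eef_rot: [0.977, 0.214, 0.002, 0.001]
contact_force: [0.1, -0.5, -2.9]
opening: 0.156
```

Request:
carry_out(motion=[0, 0, 0.4, 0, 0, 0, 0, 0, 0.4, 0, 0, 0, 0, 0, 0.4, 0, 0, 0, 0, 0, 0, 0, 0, 0])

```text
clock: 18.52
tool_pos: [0.4206, 0.2886, 0.1471]
eef_rot: [0.977, 0.215, 0.002, 0.001]
contact_force: [-0.8, -0.5, -2.5]
opening: 0.155
```

Request:
carry_out(motion=[0, 0, 0.2, 0, 0, 0, 0, 0, 0.15, 0, 0, 0, 0, 0, 0.05, 0, 0, 0, 0, 0, 0, 0, 0, 0])

```text
clock: 19.02
tool_pos: [0.4208, 0.2886, 0.1433]
eef_rot: [0.977, 0.215, 0.002, 0.001]
contact_force: [-0.7, -0.1, -2.8]
opening: 0.159
```

Request:
carry_out(motion=[0, 0, 0.05, 0, 0, 0, 0, 0, 0.05, 0, 0, 0, 0, 0, 0, 0, 0, 0])

```text
clock: 19.4
tool_pos: [0.4209, 0.2887, 0.1429]
eef_rot: [0.977, 0.215, 0.003, 0.001]
contact_force: [-0.5, -0.5, 4.9]
opening: 0.155
```

Contact with the table (force now +5 N). Release and rise.

Request:
carry_out(motion=[0, 0, 0, 0, 0, 0, 0, 0, 0, 0, 0, 0, 0, 0, 0, 0, 0, 0, 0, 0, 0, 0, 0, 0, 0, 0, 0, 0, 0, 0, 0, 0, 0, 0, 0, 0, 0, 0, 0, 0, 0, 0, 0, 0, 0, 0, 0, 0], hand=7)

```text
clock: 20.4
tool_pos: [0.4208, 0.2886, 0.1423]
eef_rot: [0.977, 0.215, 0.002, 0.001]
contact_force: [0.1, 0.3, 0.1]
opening: 0.797
```

Request:
carry_out(motion=[0, 0, -1, 0, 0, 0, 0, 0, -3, 0, 0, 0, 0, 0, -4, 0, 0, 0, 0, 0, -4, 0, 0, 0, 0, 0, -3, 0, 0, 0, 0, 0, 0, 0, 0, 0, 0, 0, 0, 0, 0, 0])

```text
clock: 21.28
tool_pos: [0.4196, 0.2885, 0.292]
eef_rot: [0.977, 0.215, 0.002, 0.001]
contact_force: [-0.1, -1.3, 0.0]
opening: 0.797
```

Run:
```python
from h import *
s=monitor.get_state();print(s['tool_pos'],s['contact_force'],s['opening'])
p=snapshot('scene');save(p,'k.png');w=cloud(p)
for t in('scoop_grip','large_ball_center','small_ball_center'):
    for d in finder.masks_of(p,t): q=w[d['pixels']];print(t,round(d['p'],2),np.nanmedian(q,0).round(3),np.nanmax(q,0).round(3))
```

```text
[0.41956068 0.28851175 0.292017  ] [-0.05957441 -1.27144836  0.04722071] 0.7972094432723875
scoop_grip 0.86 [0.437 0.255 0.019] [0.495 0.325 0.117]
large_ball_center 0.57 [0.402 0.343 0.028] [0.431 0.387 0.038]
```

View pics/k.png

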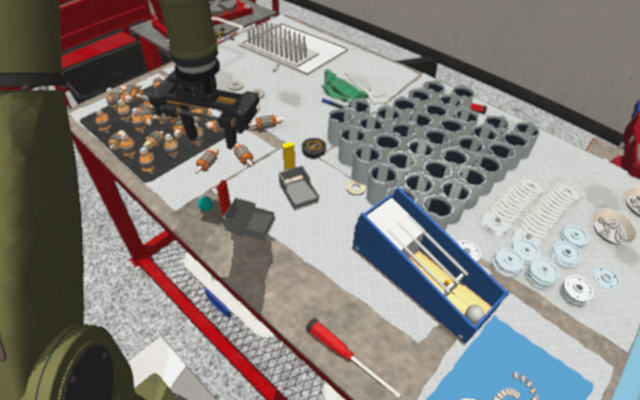

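The scoop stands upright and empty at (248,215), with the gripper clear above it. The large ball is in the foot lane (474,312). The small ball is hidden behind a bar around (450,283); the previous view showed it in its lane.

Run:
```python
from h import *
c=np.array([.5924,-.1253]);dd=np.array([np.cos(D),np.sin(D)]);n=np.array([-dd[1],dd[0]])
p=snapshot('top');w=cloud(p)
for t in('large_ball_center','small_ball_center'):
    for d in finder.masks_of(p,t): m=np.nanmedian(w[d['pixels']],0);print(t,round(d['p'],2),m.round(3),((m[:2]-c)@dd).round(3),((m[:2]-c)@n).round(3))
save(p,'l.png',(345,115,495,205),5)
```

```text
large_ball_center 0.63 [ 0.578 -0.246  0.036] 0.122 -0.003
```

View pics/l.png

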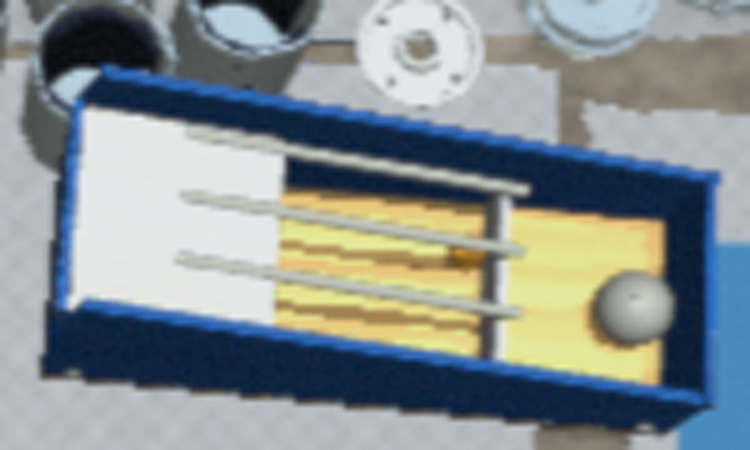

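The small ball is at (462,255) under the bars in the small lane, and the large one at (633,307) in the large lane. Handing in.

```bash
python3 -c "
from plant import workorder; print(workorder.finish_job())"
```

```text
the job is handed in; nothing more can be done
None
```

I tipped both balls from the red-gripped scoop onto the top of the sorter's board, and they sorted themselves. I then set the empty scoop back upright in its original place, let go and raised the gripper clear. It took about 21 s of robot time out of the 50 s allowed, and I handed the job in.

- **Large ball:** it lies in the foot lane, at sorter x of about 0.122 m. Both cameras agreed on this.
- **Small ball:** it lies in the small lane under the bars, at sorter x of about 0.046 m. In the last pictures a bar partly hid it, so the detector did not report it. I could still see it in the top crop.
- **Scoop:** it stands upright and empty, with the tab top at 0.117 m, which is where it should be for a scoop flat on the table.
- **Forces and bystanders:** the highest force shown at the end of any move was about 5 N. I saw no sign that the turquoise ball, the yellow-tabbed scoop or anything else had moved.

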